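# Set gel cassettes out to drain

## Task

Take every gel cassette out of the grey slot block and stand it, right way up, on the narrow sloped black ledge of the drain stand so that it leans back flat against the steel backrest and stays there. Lay every loose tool (steel forceps, black marker, red marker) across both orange rails of the raised tool rest, each in a pair of notches of its own. Only when all of them are in place, press the red key of the bench timer to start it; do not drop a cassette, and leave the orange-capped bottle and the orange microtube rack where they are.

Things in the scene. Friction and masses are not known exactly. Their poses are not given: they have to be found in the camera images.
- cassette_0: Gel cassette: upright plate 56 wide x 8 thick x 100 high (mm), white side frame, blue strip along the top edge, greenish glass in the middle, 80 g. Origin at the centre of its bottom edge; x along its width, y through its thickness, z up along its height. Starts standing in one of the slots of the grey slot block. All cassettes are alike; may be absent.
- cassette_1: Gel cassette: upright plate 56 wide x 8 thick x 100 high (mm), white side frame, blue strip along the top edge, greenish glass in the middle, 80 g. Origin at the centre of its bottom edge; x along its width, y through its thickness, z up along its height. Starts standing in one of the slots of the grey slot block. All cassettes are alike; may be absent.
- cassette_2: Gel cassette: upright plate 56 wide x 8 thick x 100 high (mm), white side frame, blue strip along the top edge, greenish glass in the middle, 80 g. Origin at the centre of its bottom edge; x along its width, y through its thickness, z up along its height. Starts standing in one of the slots of the grey slot block. All cassettes are alike; may be absent.
- forceps: Steel forceps lying on edge, 17 wide x 136 long x 10 high (mm) as it lies. Origin at the middle of its underside, long axis along its own y. Starts lying on the worktop; may be absent.
- marker_black: White and black marker pen, 17 wide x 136 long x 16 high (mm) as it lies. Origin at the middle of its underside, long axis along its own y. Starts lying on the worktop; may be absent.
- marker_red: White and red marker pen, 17 wide x 136 long x 16 high (mm) as it lies. Origin at the middle of its underside, long axis along its own y. Starts lying on the worktop; may be absent.
- forceps_mid (a point): Centre of the forceps, on its axis, half-way along.
- marker_black_mid (a point): Centre of the marker black, on its axis, half-way along.
- marker_red_mid (a point): Centre of the marker red, on its axis, half-way along.
- slot_block: Grey plastic block, fixed, 68 (x) x 134 (y) x 26 high (mm), with three slots that run along its x, at y = -43, 0 and +43 mm. Each slot is 60 x 10.4 mm, 20 mm deep, its floor 6 mm above the worktop. Origin at the centre of its underside.
- drain_stand: White and steel stand, fixed, 96 (x) x 198 (y) mm, origin under its centre, front to local -x. A steel backrest of two flat bars leans 20 deg from vertical towards local +x and reaches 57 mm up its slope; the black ledge, square to it, is 15 mm deep, has no lip and slopes down 20 deg to the backrest. Both run along local y, -95 to +95 mm: room for 3 cassettes, e.g. centred at y = -62, 0, +62.
- stand_corner (a point): Middle of the inner corner line where the ledge's top meets the backrest's front plane; 5 mm to local +x of the stand's origin, 58 mm above the worktop. The corner line runs along the stand's local y. A seated cassette has its back bottom edge on this line and is tilted 20 deg, its back flat on the backrest. The ledge is not slippery: a foot set down in front of the line stays there.
- tool_rest: Raised rest, fixed: dark base plate 92 (x) x 164 (y) x 6 mm, origin under its centre; two orange rails, 5 mm thick, along local y at x = -40 and +40 mm. Notches 26 mm wide at y = -50, 0, +50 mm on both rails, their floors 50 mm above the worktop; tabs between them rise to 62 mm. Tools lie along local x across both rails.
- timer: White bench timer, loose, 58 (x) x 62 (y) x 21 mm, 120 g, lying flat, display up, origin under its centre. Three keys 10 x 12 mm in a row on top at local x = -15 mm; the red one at local y = -18 mm, its top 21 mm above the worktop and 2 mm above the case; the two grey keys (y = 0, +18 mm) move too but do nothing.
- timer_key2 (a joint): Travel of the timer's red key, 0 = up, 0.0012 m = fully down; springs back to within 0.3 mm. A press of about 7 N takes it down.
- mini_rack: Orange microtube rack, 58 x 108 x 24 mm, bystander, origin under its centre.
- bottle_50: White bottle with an orange cap, 45 x 45 x 93 mm, bystander, origin under its centre.

How it is judged (in metres and radians):
On the way, in this order (a step that is already met when the one before it is completed fails the run):
1. every cassette leans on the drain stand and every tool lies on the tool rest, all let go (x of cassette_0 in the frame of drain_stand between -0.006 and 0.008 m and z of cassette_0 in the frame of drain_stand between 0.053 and 0.066 m and y of cassette_0 in the frame of drain_stand between -0.08 and 0.08 m and angle between cassette_0's own z axis and vertical between 0.262 and 0.436 rad and angle between the x axis of each of cassette_0, cassette_1, cassette_2 and the y axis of drain_stand, either way round below 0.12 rad and linear speed of each of cassette_0, cassette_1, cassette_2, forceps, marker_black, marker_red below 0.02 m/s and contact force between each of cassette_0, cassette_1, cassette_2, forceps, marker_black, marker_red and the fingers below 0.05 N and x of cassette_1 in the frame of drain_stand between -0.006 and 0.008 m and z of cassette_1 in the frame of drain_stand between 0.053 and 0.066 m and y of cassette_1 in the frame of drain_stand between -0.08 and 0.08 m and angle between cassette_1's own z axis and vertical between 0.262 and 0.436 rad and x of cassette_2 in the frame of drain_stand between -0.006 and 0.008 m and z of cassette_2 in the frame of drain_stand between 0.053 and 0.066 m and y of cassette_2 in the frame of drain_stand between -0.08 and 0.08 m and angle between cassette_2's own z axis and vertical between 0.262 and 0.436 rad and x of forceps_mid in the frame of tool_rest between -0.024 and 0.024 m and y of forceps_mid in the frame of tool_rest between -0.066 and 0.066 m and z of forceps_mid in the frame of tool_rest between 0.05 and 0.0645 m and angle between the y axis of each of forceps, marker_black, marker_red and the x axis of tool_rest, either way round below 0.2 rad and x of marker_black_mid in the frame of tool_rest between -0.024 and 0.024 m and y of marker_black_mid in the frame of tool_rest between -0.066 and 0.066 m and z of marker_black_mid in the frame of tool_rest between 0.05 and 0.0645 m and x of marker_red_mid in the frame of tool_rest between -0.024 and 0.024 m and y of marker_red_mid in the frame of tool_rest between -0.066 and 0.066 m and z of marker_red_mid in the frame of tool_rest between 0.05 and 0.0645 m), for 0.3 s.
2. the red timer key is pressed (value of joint timer_key2 above 0.0007 m), for 0.02 s.
At the end, for the whole second after the job is handed in: Every cassette rests on the ledge (within 7 mm of its seat, 80 mm of the stand's middle), tilted 15-25 deg, along the stand within 7 deg; every tool lies in notches of both rails, its middle within 24 mm of midway, within 11 deg of square to the rails; all at rest and let go (all of step 1); the robot touches nothing.
It fails at once if a cassette is dropped or laid on its side (angle between any of cassette_0, cassette_1, cassette_2's own z axis and vertical above 1.2 rad).
It fails at once if the orange-capped bottle or the microtube rack is moved more than 4 cm (distance of any of mini_rack, bottle_50 from where it was at the start of the episode above 0.04 m).
Of cassette_0, cassette_1, cassette_2 only 2 to 3 are there at a start; the rules pass over those that are not, and their reading is None.
Of forceps, marker_black, marker_red only 2 to 3 are there at a start; the rules pass over those that are not, and their reading is None.
At some moment in a run one of marker_red, timer may be knocked a few centimetres aside while the robot is not near it.
It also fails if it takes over 210 s, if anything falls off the work surface, if the arm or the gripper's body presses on something with over 40 N, if the wrist force passes 120 N, or if a joint passes its speed limit or range.

## Robot

A 6-joint arm with a two-finger parallel gripper is mounted at the origin on a cart in front of the work surface, level with it; the furniture and walls round the work are solid. World frame = base frame: x ahead of the robot, y to its left, z up, the work surface at z = 0. Lengths are in mm, angles in rad, forces in N, time in s.
With the tool pointing down it reaches from about 350 to 925 mm from the base axis. Payload 6.4 kg.
Tool frame: the origin (TCP) lies midway between the tips of the shut fingers; the grasp point (between the pads) lies 19 mm behind it; z points along the fingers, y is the line along which they close (so a half turn about z gives the same grasp; the last joint's range is limited). The gripper opens to 85 mm and grips with 20 to 120 N. Pads are 22 mm wide; open, the fingers measure 114 mm over their backs; the gripper's body (76 mm by 85 mm) begins 54 mm behind the grasp point. The pads swing forward as they close: fully open they stand 13 mm farther back than shut.
Start: joints at [1.017, 0.245, 1.558, -0, 1.339, -0.174], TCP at [240.976, 603.693, 231.29] pointing down, gripper open.
Joint ranges: [-3.13, 3.13], [-1.02, 2.26], [0.13, 2.54], [-0.95, 4.09], [0.21, 2.88], [-2.74, 2.74]. Speed limits (rad/s): [2.57, 2.57, 3.14, 3.14, 3.14, 3.14].

## Interface

Orientations are given as a unit quaternion [w, x, y, z].
In Python, from station import env gives the robot as it stands.
- The arm moves only by the shell command python3 -m creep 'ROWS' [FORCE]. ROWS is JSON, a list that holds one entry, the list of rows, each a list of 7 numbers: the turn, a rotation vector about the world's x, y, z in rad, then the shift along the world's x, y, z in mm, then the opening, from 0 (shut) to 1 (fully open). In form: [[[rx, ry, rz, tx, ty, tz, jaw], ...]]. A call has 1 to 5 rows; each row shifts and turns the commanded pose from where the row before left it; what a row does not reach is not made up. A row lasts 1/8 s, in which the tool goes at most 62.5 mm and 10.7 degrees, less where a joint would pass 70% of its speed; a pose out of reach is approached as far as the arm can. A call with a gripper value outside its range is refused whole. The fingers move at their own pace and stop on an object; FORCE is the grip in N (left out, the last holds). Time passes only in rows, so rows that do not move let the fingers close. It gives the time, the measured TCP pose, the force, the opening and the grip force at its end, in the units of the state.
- env.read_state(): the state, without advancing time (a new reading comes with each control period).
- env.camera(name): name is "scene" or "top" or "wrist"; returns the picture (420x560x3 uint8, blue, green, red); there is no depth.
- env.calibration(name): a dict with "intrinsics" (3x3 intrinsics, pixels), "dist_coeffs" ([k1, k2, p1, p2, k3] as OpenCV has them; the pictures are not rectified), "rvec" (rotation vector, rad) and "tvec" (3), from world to camera coordinates, as OpenCV has them. Camera axes: x right, y down, z forward; pixel columns grow to the right and rows downward; lengths in mm; the calibration is good to about 2 mm. A picture is of the moment at which its call begins: read the wrist's pose just before it. calibration takes no time and is no camera call; for the wrist camera it gives the pose at the moment of the call.
- env.finish_job(): hands the job in; it is judged then, once.
Trained networks look in the newest picture that a camera, given by its name, has taken for a name from the list of things; names that differ only in an ending like _2 or _b are one class to them, and where a whole thing is asked for, a point or a joint stands for the part that bears it (a point fixed in the world has none). Each returns a list of dicts, best first, with "score" (0 to 1); they miss things now and then, are a little off and sometimes report something else, mostly with a low value. They report only what shows in the picture. A call takes as long as a camera call.
- env.look_for(name, camera): "extent" ([left, top, right, bottom] in pixels, round what is visible of it).
- env.tip_of(name, camera): "location" ([column, row] in pixels: a listed point, or the origin of a listed thing).
The state is a dict: "clock": time; "q": joint angles; "joint_velocities": joint speeds; "effort": joint torques, N m; "ee_pos": TCP position; "tcp_rot": TCP orientation; "ft_force": force on the tool from outside, world axes, zero at the start; "ft_torque": the same for the moment, N m; "opening": finger opening in mm; "finger_force": force on a finger pad.
Only numpy, scipy, OpenCV 4.12 (cv2) and the standard library are available. Lean on these libraries where they do the work, as an engineer would, in place of code of your own. Each camera call takes 0.05 s, during which the arm holds its last target. There are 200 camera calls.

## Working session

There is one attempt and no reset: what is moved stays moved. The work goes in short steps, Python scripts to look and compute and a shell command to move; the robot and the scene stay as the last step left them, time stands still between calls to the robot, and variables do not carry over. Pictures are saved under pics/ and viewed, at most 14 in all, crops included, and the job is handed in when it is done.

```bash
ls; mkdir -p pics
cat > h.py <<'E'
import numpy as np, cv2
from station import env
def K(c):
    k=env.calibration(c); return [np.array(k[n],float) for n in("intrinsics","dist_coeffs","rvec","tvec")]
def ray(c,px,cal=None):
    M,d,r,t=cal or K(c); R=cv2.Rodrigues(r)[0]
    n=cv2.undistortPoints(np.array([[px]],float),M,d)[0,0]
    return -R.T@t.ravel(), R.T@np.array([n[0],n[1],1])
def at(c,px,z,cal=None):
    o,v=ray(c,px,cal); return o+v*(z-o[2])/v[2]
def proj(c,P,cal=None):
    M,d,r,t=cal or K(c); return cv2.projectPoints(np.array(P,float).reshape(-1,1,3),r,t,M,d)[0][:,0]
E
python3 - <<'E'
from h import *
s=env.read_state();print(s)
for c in("scene","top"):
    im=env.camera(c);cv2.imwrite(f"pics/{c}0.png",im)
    for n in["cassette_0","forceps","marker_black","marker_red","forceps_mid","marker_black_mid","marker_red_mid","slot_block","drain_stand","stand_corner","tool_rest","timer","timer_key2","mini_rack","bottle_50"]:
        try: print(c,n,[(np.round(x["location"]).tolist(),round(x["score"],2),np.round(at(c,x["location"],0)).tolist()) for x in env.tip_of(n,c)[:3]])
        except Exception as e: print(n,e)
print(env.read_state()["clock"])
E
```

```text
pics
{'clock': 0.0, 'q': array([ 1.01689476e+00,  2.45802050e-01,  1.55899626e+00,  2.18258535e-06,
        1.33871598e+00, -1.74110591e-01]), 'joint_velocities': array([-0.0012307 ,  0.00161557, -0.00092364,  0.00053511,  0.00019206,
       -0.00084405]), 'effort': array([ 2.96555090e-04, -4.29521191e+01, -3.26122999e+01, -1.09098287e-04,
        5.55408435e-03, -1.95501087e-05]), 'ee_pos': array([240.67725397, 603.2048355 , 230.19755981]), 'tcp_rot': array([-3.43063940e-04,  1.88756423e-01,  9.82023467e-01, -8.97487036e-04]), 'ft_force': array([-0.22332498,  0.27173365, -0.04986568]), 'ft_torque': array([-0.05448722, -0.02530844,  0.01211209]), 'finger_force': 0.0, 'opening': 85.34438371786202}
scene cassette_0 [([265.0, 191.0], 0.72, [555.0, 147.0, 0.0])]
scene forceps [([227.0, 221.0], 0.68, [400.0, 117.0, 0.0])]
scene marker_black [([213.0, 203.0], 0.61, [407.0, 199.0, 0.0])]
scene marker_red [([176.0, 186.0], 0.61, [362.0, 331.0, 0.0])]
scene forceps_mid [([227.0, 214.0], 0.65, [415.0, 139.0, 0.0])]
scene marker_black_mid [([372.0, 307.0], 0.59, [506.0, -305.0, 0.0]), ([211.0, 
[... 1359 characters left out ...]
 0.0])]
top drain_stand [([183.0, 161.0], 0.71, [633.0, 313.0, 0.0]), ([408.0, 217.0], 0.63, [481.0, -316.0, 0.0]), ([222.0, 244.0], 0.39, [401.0, 194.0, 0.0])]
top stand_corner [([417.0, 217.0], 0.95, [483.0, -341.0, 0.0])]
top tool_rest [([156.0, 211.0], 0.73, [488.0, 380.0, 0.0])]
top timer [([402.0, 282.0], 0.74, [304.0, -291.0, 0.0])]
timer_key2 it knows: bottle, cassette, drain_stand, forceps, forceps_mid, marker_black, marker_black_mid, marker_red, marker_red_mid, mini_rack, slot_block, stand_corner, timer, tool_rest
top mini_rack [([188.0, 164.0], 0.84, [625.0, 298.0, 0.0])]
top bottle_50 [([411.0, 155.0], 0.85, [659.0, -331.0, 0.0]), ([409.0, 214.0], 0.37, [490.0, -319.0, 0.0])]
1.5
```

View pics/scene0.png

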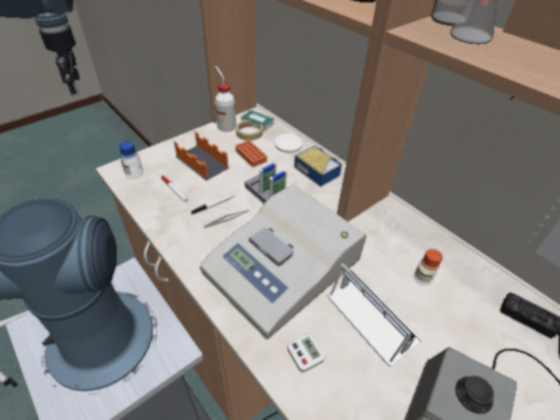

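View pics/top0.png

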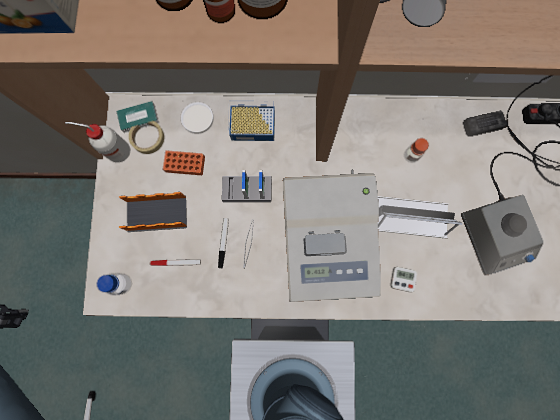

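Two cassettes (top view, columns 244 and 262 at row 182), all three tools, stand at (417,217), timer at (403,280), tool rest at (155,211). I'll move in above the slot block and tools.

```bash
python3 -m creep '[[[0,0,0.127,24,-50,11,1],[0,0,0.127,24,-50,11,1],[0,0,0.126,24,-50,11,1],[0,0,0,24,-50,11,1],[0,0,0,24,-50,11,1]]]'
python3 -m creep '[[[0,0,0,24,-50,11,1],[0,0,0,24,-50,11,1],[0,0,0,24,-50,11,1],[0,0,0,24,-50,11,1],[0,0,0,0,0,0,1]]]'
cat >> h.py <<'E'
def pose():
    s=env.read_state();q=s["tcp_rot"]
    from scipy.spatial.transform import Rotation as Ro
    R=Ro.from_quat([q[1],q[2],q[3],q[0]]).as_matrix()
    return s["ee_pos"],R,s
E
python3 - <<'E'
from h import *
p,R,s=pose();print(p,R.round(3),s["clock"])
k=K("wrist");im=env.camera("wrist");cv2.imwrite("pics/w1.png",im)
print("cam",ray("wrist",[280,210],k))
for n,z in[("cassette_0",6),("slot_block",0),("forceps_mid",5),("marker_black_mid",8),("marker_red_mid",8),("tool_rest",0)]:
  print(n,[(np.round(x["location"]).tolist(),round(x["score"],2),np.round(at("wrist",x["location"],z,k)).tolist()) for x in env.tip_of(n,"wrist")[:3]])
E
```

```text
clock: 2.12
ee_pos: [361.5, 352.1, 286.9]
tcp_rot: [0.0, -0.0, 1.0, 0.0]
ft_force: [-0.0, 0.0, -1.0]
opening: 85.5
finger_force: 0.0
clock: 2.75
ee_pos: [458.5, 150.9, 331.4]
tcp_rot: [0.001, 0.003, 1.0, -0.0]
ft_force: [-0.4, 0.1, -0.8]
opening: 85.2
finger_force: 0.0
[458.54275028 150.92148549 331.42820905] [[-1.     0.005  0.002]
 [ 0.005  1.    -0.   ]
 [-0.002 -0.    -1.   ]] 2.75
cam (array([379.98801862, 152.73234137, 474.57504677]), array([ 0.30830652,  0.00141906, -0.95128965]))
cassette_0 [([268.0, 220.0], 0.93, [550.0, 134.0, 6.0]), ([241.0, 222.0], 0.84, [552.0, 90.0, 6.0])]
slot_block [([261.0, 223.0], 0.65, [556.0, 122.0, 0.0])]
forceps_mid [([261.0, 128.0], 0.52, [403.0, 126.0, 5.0])]
marker_black_mid [([306.0, 132.0], 0.95, [410.0, 193.0, 8.0])]
marker_red_mid []
tool_rest [([422.0, 182.0], 0.78, [487.0, 381.0, 0.0])]
```

View pics/w1.png

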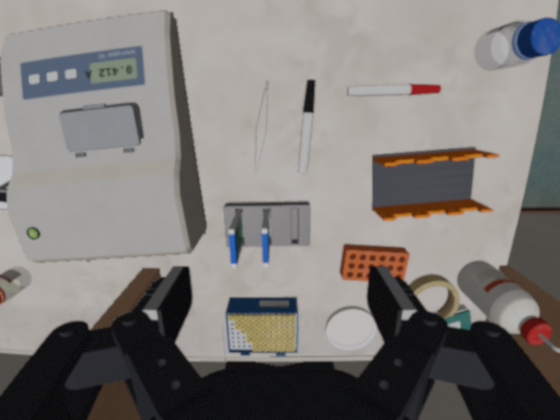

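The wrist view shows the slot block at (224–310, 203–246) with cassettes at columns 234 and 266, forceps (262,127), black marker (307,127), red marker (395,90), and the tool rest (372–497, 152–217).

Run:
```python
from h import *
k=K("wrist");im=cv2.imread("pics/w1.png")
A=lambda px,z:at("wrist",px,z,k).round(1)[:2]
print("block",[A(p,26).tolist() for p in[(224,205),(309,203),(310,245),(226,246)]])
hsv=cv2.cvtColor(im,cv2.COLOR_BGR2HSV)
m=cv2.inRange(hsv,(100,120,80),(125,255,255));m[:215]=0;m[275:]=0;m[:,:215]=0;m[:,320:]=0
n,l,st,c=cv2.connectedComponentsWithStats(m)
for i in range(1,n):
  if st[i,4]>60:
    ys,xs=np.where(l==i);print(st[i]);
    for r in(ys.min()+3,ys.max()-10,ys.max()-2): print(r,xs[ys==r].min(),xs[ys==r].max(),A((xs[ys==r].mean(),r),106))
print("rest",[A(p,62).tolist() for p in[(374,155),(497,153),(374,211),(490,206)]])
for n,e,z in[("forceps",[(267,82),(256,171)],10),("black",[(311,82),(303,172)],8),("red",[(349,91),(440,89)],8)]:
  a,b=[A(p,z) for p in e];print(n,a,b,(a+b)/2,np.hypot(*(a-b)),np.degrees(np.arctan2(*(b-a)[::-1])))
cv2.imwrite("pics/c1.png",cv2.resize(im[60:275,210:500],None,fx=2.7,fy=2.7,interpolation=cv2.INTER_CUBIC))
```

```text
block [[514.0, 72.2], [510.5, 201.9], [580.3, 205.8], [582.4, 71.8]]
[229 234   8  29 177]
237 229 235 [533.1  95.3]
252 231 236 [554.5  96.3]
260 231 236 [566.2  95.8]
[262 234   7  28 158]
237 262 268 [532.9 138.2]
251 263 267 [552.9 137.9]
259 263 267 [564.6 137.8]
rest [[432.4, 283.7], [426.9, 457.1], [511.4, 291.1], [503.5, 462.7]]
forceps [336.9 138.9] [464.5 121. ] [400.7  129.95] 128.8494082252612 -7.985463990695326
black [336.4 201.3] [466.3 193. ] [401.35 197.15] 130.1648954211542 -3.65596137150609
red [348.  256.3] [342.2 390. ] [345.1  323.15] 133.8257449073234 92.48397379453654
```

View pics/c1.png

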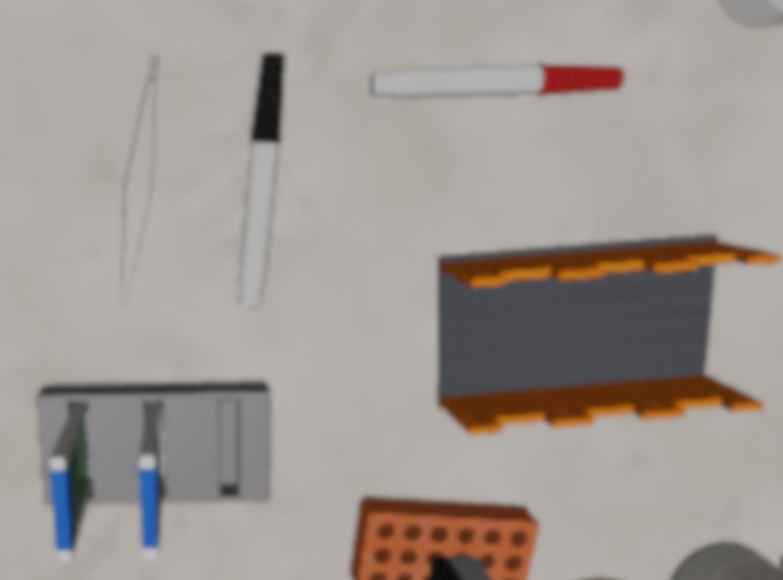

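Run:
```python
from h import *
im=cv2.imread("pics/w1.png")
# camera pose at w1: calibration at that time = now (not moved)
k=K("wrist")
A=lambda px,z:at("wrist",(px[0]/2.7+210,px[1]/2.7+60),z,k).round(1)[:2].tolist()
print("ends",[A(p,62) for p in[(470,283),(780,258),(470,430),(763,405)]])
print("inner tabs",[A(p,62) for p in[(579,273),(675,267),(569,420),(660,412)]])
```

```text
ends [[445.5, 298.8], [430.4, 460.6], [523.9, 307.0], [509.5, 468.1]]
inner tabs [[439.8, 354.3], [436.0, 404.4], [518.2, 360.2], [513.6, 410.0]]
```

```bash
python3 -m creep '[[[0,0,-0.06,-14,11,-55,0.5],[0,0,0,-14,11,-55,0.5],[0,0,0,-14,11,-55,0.5],[0,0,0,-14,12,-55,0.5],[0,0,0,0,0,0,0.5]]]' 40
python3 - <<'E'
from h import *
p,R,s=pose();print(p,R.round(3))
k=K("wrist");im=env.camera("wrist");cv2.imwrite("pics/w2.png",im)
for n,z in[("forceps_mid",5),("marker_black_mid",8)]:
  print(n,[(np.round(x["location"]).tolist(),round(x["score"],2),np.round(at("wrist",x["location"],z,k)).tolist()) for x in env.tip_of(n,"wrist")[:3]])
print(proj("wrist",[[p[0],p[1],8]],k))
E
```

```text
clock: 3.72
ee_pos: [396.3, 198.9, 106.3]
tcp_rot: [-0.005, 0.028, 1.0, -0.001]
ft_force: [-0.6, -0.5, 0.3]
opening: 42.5
finger_force: 0.0
[396.30828057 198.87176311 106.27929167] [[-0.998  0.057 -0.01 ]
 [ 0.057  0.998 -0.002]
 [ 0.01  -0.003 -1.   ]]
forceps_mid [([192.0, 223.0], 0.94, [403.0, 125.0, 5.0])]
marker_black_mid [([271.0, 224.0], 0.61, [407.0, 193.0, 8.0]), ([195.0, 222.0], 0.54, [401.0, 129.0, 8.0])]
[[277.67947537 211.84334927]]
```

View pics/w2.png

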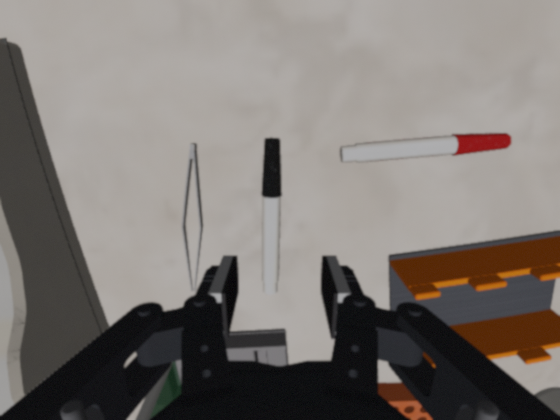

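Marker runs from (272,138) to (271,291), about 5 mm to the −y side of the tool; descending.

```bash
python3 -m creep '[[[0,0,0,4,-5,-50,0.5],[0,0,0,0,0,-40,0.5],[0,0,0,0,0,-14,0.5],[0,0,0,0,0,0,0],[0,0,0,0,0,0,0]]]' 40
python3 -m creep '[[[0,0,0,0,0,0,0],[0,0,0,0,0,0,0]]]'
python3 -m creep '[[[0,0,0,0,0,50,0],[0,0,0,0,0,50,0],[0,0,0,0,0,20,0],[0,0,0,0,0,0,0]]]'
```

```text
clock: 4.5
ee_pos: [407.2, 194.1, 8.5]
tcp_rot: [0.002, 0.03, 1.0, 0.001]
ft_force: [0.0, 0.4, -0.6]
opening: 12.6
finger_force: 35.2
clock: 4.75
ee_pos: [407.1, 194.1, 8.4]
tcp_rot: [0.002, 0.03, 1.0, 0.0]
ft_force: [0.4, -0.7, 7.2]
opening: 12.5
finger_force: 36.9
clock: 5.25
ee_pos: [406.4, 194.1, 128.5]
tcp_rot: [0.003, 0.03, 1.0, 0.001]
ft_force: [-0.9, 0.1, -0.9]
opening: 11.8
finger_force: 36.5
```

```bash
python3 -m creep '[[[0,0,0.15,26,46,0,0],[0,0,0,26,46,0,0],[0,0,0,26,46,0,0],[0,0,0,0,0,0,0]]]'
python3 - <<'E'
from h import *
p,R,s=pose();print(p,R.round(3))
k=K("wrist");im=env.camera("wrist");
print(np.round(proj("wrist",[[p[0],p[1],62]],k)))
c,s_=np.cos(.09),np.sin(.09)
for y in(-50,0,50):
  for x in(-40,40):
    q=[480+c*x-s_*y,382+s_*x+c*y,50];u=proj("wrist",[q],k)[0]
    if 0<u[0]<560 and 0<u[1]<420: cv2.circle(im,tuple(int(v) for v in u),3,(255,0,255),1)
cv2.imwrite("pics/w3.png",im)
E
```

```text
clock: 5.75
ee_pos: [483.0, 333.5, 124.1]
tcp_rot: [-0.001, -0.046, 0.999, -0.0]
ft_force: [0.1, 0.0, -0.9]
opening: 11.6
finger_force: 36.6
[483.04606311 333.47929677 124.07531328] [[-0.996 -0.093 -0.002]
 [-0.093  0.996 -0.001]
 [ 0.002 -0.001 -1.   ]]
[[277. 226.]]
```

View pics/w3.png

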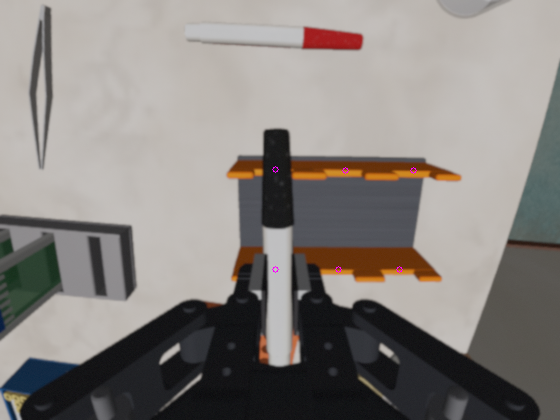

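The marker hangs over the first notch pair at (275,169)/(275,269), as predicted. Lowering.

```bash
python3 -m creep '[[[0,0,0,0,-1,-30,0],[0,0,0,0,0,-24,0],[0,0,0,0,0,-8,0],[0,0,0,0,0,0,0]]]'
```

```text
clock: 6.3
ee_pos: [482.3, 329.9, 63.8]
tcp_rot: [-0.001, -0.045, 0.999, -0.0]
ft_force: [0.7, -0.4, -0.2]
opening: 11.8
finger_force: 36.6
```

```bash
python3 -m creep '[[[0,0,0,0,2.5,-3,0],[0,0,0,0,0,-2,0],[0,0,0,0,0,0,0]]]'
python3 -m creep '[[[0,0,0,0,0,0,0.25],[0,0,0,0,0,0,0.4],[0,0,0,0,0,50,0.45],[0,0,0,-20,-50,50,0.45],[0,0,0,-20,-50,20,0.45]]]'
```

```text
clock: 6.68
ee_pos: [483.1, 333.3, 59.6]
tcp_rot: [0.0, -0.045, 0.999, 0.0]
ft_force: [-0.3, 0.5, 0.8]
opening: 11.3
finger_force: 36.6
clock: 7.3
ee_pos: [447.1, 240.4, 175.0]
tcp_rot: [0.003, -0.046, 0.999, 0.0]
ft_force: [0.6, 0.3, 0.7]
opening: 38.5
finger_force: 0.0
```

```bash
python3 -m creep '[[[0,0,-0.1,-15,-38,-20,0.45],[0,0,-0.1,-15,-38,-20,0.45],[0,0,0,-15,-37,-20,0.45],[0,0,0,0,0,0,0.45]]]'
python3 - <<'E'
from h import *
p,R,s=pose();print(p,R.round(3))
k=K("wrist");im=env.camera("wrist");cv2.imwrite("pics/w4.png",im)
for n,z in[("forceps_mid",5)]:
  print(n,[(np.round(x["location"]).tolist(),round(x["score"],2),np.round(at("wrist",x["location"],z,k)).tolist()) for x in env.tip_of(n,"wrist")[:3]], [x["extent"] for x in env.look_for("forceps","wrist")])
print(proj("wrist",[[p[0],p[1],5]],k))
x=np.degrees(np.arctan2(R[1,1],R[0,1]));print("tool y dir",x)
e=env.look_for("forceps","wrist")
if e:
  l,t,r,b=e[0]["extent"]
  print(at("wrist",((l+r)/2,(t+b)/2),5,k))
E
```

```text
clock: 7.8
ee_pos: [398.9, 126.2, 110.1]
tcp_rot: [-0.002, 0.056, 0.998, -0.0]
ft_force: [-0.1, 0.4, 0.9]
opening: 38.2
finger_force: 0.0
[398.87645    126.17980934 110.12736717] [[-0.994  0.113 -0.004]
 [ 0.113  0.994 -0.   ]
 [ 0.003 -0.001 -1.   ]]
forceps_mid [([279.0, 211.0], 0.87, [401.0, 127.0, 5.0])] [[268.7, 134.9, 286.1, 263.5]]
[[277.4699464  208.77416228]]
tool y dir 83.52457658674402
[390.48033069 127.08614116   5.        ]
```

View pics/w4.png

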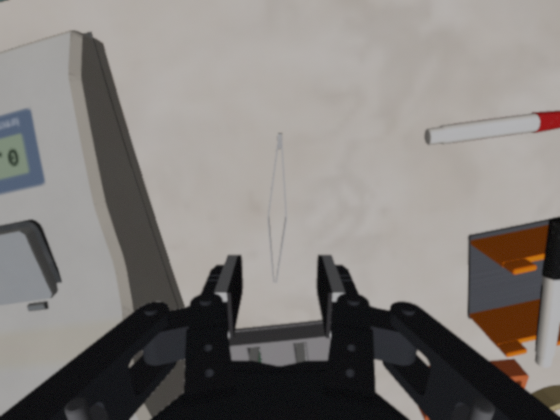

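Forceps from (280,133) to (275,282), widest at (277,217), straight under the fingers. Descending.

```bash
python3 -m creep '[[[0,0,0,3,0,-50,0.45],[0,0,0,0,0,-44,0.45],[0,0,0,0,0,-10,0.45],[0,0,0,0,0,0,0.45]]]' 40
```

```text
clock: 8.5
ee_pos: [404.6, 128.1, 8.3]
tcp_rot: [0.0, 0.054, 0.999, 0.0]
ft_force: [-0.3, 0.3, 0.1]
opening: 38.3
finger_force: 0.0
```

```bash
python3 -m creep '[[[0,0,0,0,-1,-4,0.45],[0,0,0,0,0,0,0],[0,0,0,0,0,0,0],[0,0,0,0,0,0,0],[0,0,0,0,0,0,0]]]' 40
python3 -m creep '[[[0,0,0,0,0,50,0],[0,0,0,0,0,50,0],[0,0,0,0,0,20,0],[0,0,0,0,0,0,0]]]'
```

```text
clock: 9.12
ee_pos: [405.0, 126.7, 5.0]
tcp_rot: [0.001, 0.055, 0.998, 0.0]
ft_force: [-1.9, 0.2, 6.9]
opening: 13.7
finger_force: 39.1
clock: 9.62
ee_pos: [405.3, 126.7, 125.7]
tcp_rot: [0.002, 0.055, 0.998, 0.0]
ft_force: [-0.8, 0.2, -0.9]
opening: 13.5
finger_force: 39.1
```

```bash
python3 -m creep '[[[0,0,0.1,15,51,0,0],[0,0,0.1,15,51,0,0],[0,0,0,15,51,0,0],[0,0,0,15,51,0,0],[0,0,0,15,51,0,0]]]'
python3 -m creep '[[[0,0,0,0,0,-30,0],[0,0,0,0,0,-20,0],[0,0,0,0,0,0,0]]]'
python3 - <<'E'
from h import *
p,R,s=pose();print(p,R.round(3))
k=K("wrist");im=env.camera("wrist")
c,s_=np.cos(.09),np.sin(.09)
for y in(-50,0,50):
  for x in(-40,40):
    q=[480+c*x-s_*y,382+s_*x+c*y,50];u=proj("wrist",[q],k)[0]
    if 0<u[0]<560 and 0<u[1]<420: cv2.circle(im,tuple(int(v) for v in u),3,(255,0,255),1)
cv2.imwrite("pics/w5.png",im)
for n in("marker_red_mid","marker_red"): print(n,[(np.round(x["location"]).tolist(),round(x["score"],2),np.round(at("wrist",x["location"],8 if "mid" in n else 0,k)).tolist()) for x in env.tip_of(n,"wrist")[:3]])
E
```

```text
clock: 10.25
ee_pos: [478.2, 382.8, 121.3]
tcp_rot: [-0.001, -0.045, 0.999, -0.001]
ft_force: [1.2, -1.0, 0.8]
opening: 13.5
finger_force: 39.1
clock: 10.62
ee_pos: [476.7, 380.0, 70.3]
tcp_rot: [-0.003, -0.045, 0.999, -0.001]
ft_force: [0.1, 0.1, 0.1]
opening: 13.7
finger_force: 39.2
[476.71989242 380.00692131  70.28730922] [[-0.996 -0.089 -0.006]
 [-0.089  0.996 -0.003]
 [ 0.006 -0.003 -1.   ]]
marker_red_mid [([197.0, 20.0], 0.86, [348.0, 320.0, 8.0]), ([278.0, 268.0], 0.71, [510.0, 383.0, 8.0])]
marker_red [([197.0, 23.0], 0.88, [348.0, 318.0, 0.0]), ([197.0, 19.0], 0.41, [346.0, 318.0, 0.0])]
```

View pics/w5.png

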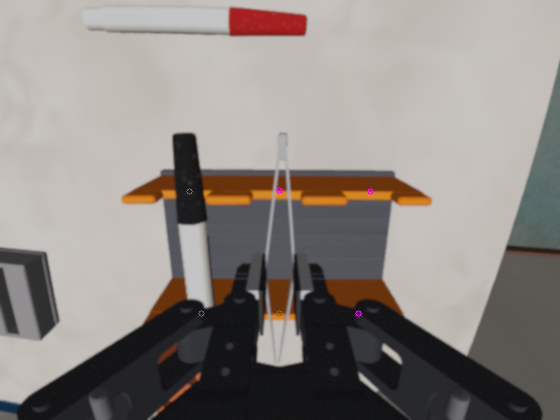

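Black marker lies in the left notch pair; forceps are centred over the middle pair (279,191)/(279,313). Lower, release, then go to the red marker.

```bash
python3 -m creep '[[[0,0,0,2,1,-10,0],[0,0,0,0,0,-4,0],[0,0,0,0,0,0,0]]]'
python3 -m creep '[[[0,0,0,0,0,0,0.25],[0,0,0,0,0,0,0.35],[0,0,0,0,0,0,0.4],[0,0,0,0,0,50,0.4],[0,0,0,0,0,50,0.4]]]'
```

```text
clock: 11.15
ee_pos: [480.7, 382.4, 59.3]
tcp_rot: [-0.0, -0.045, 0.999, -0.0]
ft_force: [-0.0, 0.6, -0.3]
opening: 13.8
finger_force: 39.2
clock: 11.78
ee_pos: [480.5, 382.4, 160.4]
tcp_rot: [-0.001, -0.045, 0.999, -0.0]
ft_force: [0.4, 0.2, -0.0]
opening: 34.2
finger_force: 0.0
```

```bash
python3 -m creep '[[[0,0,-0.18,-26,-12,0,0.45],[0,0,-0.18,-27,-12,0,0.45],[0,0,-0.18,-27,-12,0,0.45],[0,0,-0.18,-27,-12,0,0.45],[0,0,-0.18,-26,-12,0,0.45]]]'
python3 -m creep '[[[0,0,-0.18,0,0,-20,0.45],[0,0,-0.18,0,0,-20,0.45],[0,0,-0.18,0,0,-10,0.45],[0,0,-0.18,0,0,0,0.45],[0,0,0,0,0,0,0.45]]]'
python3 - <<'E'
from h import *
p,R,s=pose();print(p,s["q"].round(2))
k=K("wrist");im=env.camera("wrist");cv2.imwrite("pics/w6.png",im)
for n in("marker_red_mid",): print(n,[(np.round(x["location"]).tolist(),round(x["score"],2),np.round(at("wrist",x["location"],8,k)).tolist()) for x in env.tip_of(n,"wrist")[:3]])
print("tool y dir",np.degrees(np.arctan2(R[1,1],R[0,1])))
hsv=cv2.cvtColor(im,cv2.COLOR_BGR2HSV)
m=cv2.inRange(hsv,(0,150,100),(4,255,255))|cv2.inRange(hsv,(174,150,100),(180,255,255))
n,l,st,c=cv2.connectedComponentsWithStats(m);i=1+st[1:,4].argmax();print(st[i],c[i],at("wrist",c[i],8,k))
E
```

```text
clock: 12.4
ee_pos: [347.1, 322.3, 159.9]
tcp_rot: [0.0, 0.397, 0.918, 0.0]
ft_force: [1.0, 0.4, 0.2]
opening: 38.5
finger_force: 0.0
clock: 13.02
ee_pos: [348.0, 322.7, 109.9]
tcp_rot: [0.0, 0.692, 0.722, 0.0]
ft_force: [-0.5, 0.5, 0.7]
opening: 38.6
finger_force: 0.0
[347.9911209  322.67996454 109.88294674] [ 0.51 -0.02  2.09 -0.    1.07  0.47]
marker_red_mid [([281.0, 215.0], 0.68, [350.0, 319.0, 8.0]), ([467.0, 228.0], 0.59, [514.0, 315.0, 8.0])]
tool y dir 2.4695850856724744
[272 136  17  57 861] [279.99767712 165.40882695] [347.17673536 361.35909655   8.        ]
```

View pics/w6.png

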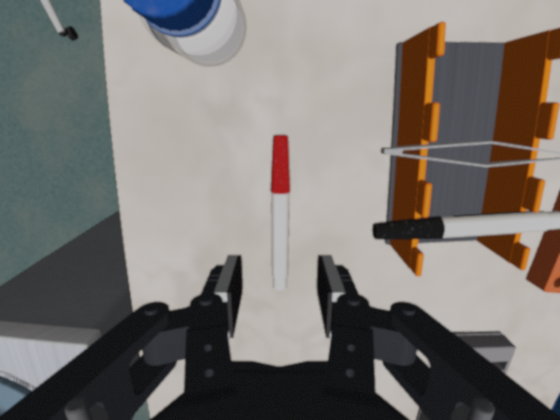

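Red marker (280,135)–(279,289) is centred between the fingers; forceps and black marker lie well in the rest.

```bash
python3 -m creep '[[[0,0,0,1,0,-50,0.45],[0,0,0,0,0,-42,0.45],[0,0,0,0,0,-11,0.45],[0,0,0,0,0,0,0.45]]]' 40
python3 -m creep '[[[0,0,0,0,0,0,0],[0,0,0,0,0,0,0],[0,0,0,0,0,0,0],[0,0,0,0,0,0,0]]]'
python3 -m creep '[[[0,0,0,0,0,50,0],[0,0,0,0,0,50,0],[0,0,0,0,0,20,0],[0,0,0,0,0,0,0]]]'
```

```text
clock: 13.62
ee_pos: [349.1, 322.8, 7.1]
tcp_rot: [-0.0, 0.692, 0.722, -0.0]
ft_force: [0.8, 0.1, -0.7]
opening: 38.4
finger_force: 0.0
clock: 14.12
ee_pos: [350.6, 323.6, 8.7]
tcp_rot: [0.001, 0.692, 0.722, 0.002]
ft_force: [0.1, -0.3, 7.6]
opening: 12.5
finger_force: 36.6
clock: 14.62
ee_pos: [350.1, 323.4, 128.9]
tcp_rot: [0.001, 0.692, 0.722, 0.002]
ft_force: [-0.4, 0.2, -0.2]
opening: 12.4
finger_force: 35.5
```

```bash
python3 -m creep '[[[0,0,0.18,25,22,0,0],[0,0,0.18,25,22,0,0],[0,0,0.18,25,22,0,0],[0,0,0.18,26,21,0,0],[0,0,0.18,26,21,0,0]]]'
python3 -m creep '[[[0,0,0.18,0,0,0,0],[0,0,0.18,0,0,0,0],[0,0,0.18,0,0,0,0],[0,0,0.18,0,0,0,0],[0,0,0,0,0,0,0]]]'
```

```text
clock: 15.25
ee_pos: [475.7, 430.7, 124.4]
tcp_rot: [-0.001, 0.307, 0.952, -0.001]
ft_force: [1.1, -0.5, -0.3]
opening: 12.1
finger_force: 35.5
clock: 15.88
ee_pos: [475.0, 430.1, 124.8]
tcp_rot: [-0.001, -0.044, 0.999, -0.001]
ft_force: [0.1, -0.3, -0.4]
opening: 12.6
finger_force: 35.5
```

```bash
python3 -m creep '[[[0,0,0,0,0,-30,0],[0,0,0,0,0,-24,0],[0,0,0,0,0,-8,0],[0,0,0,0,0,0,0]]]'
```

```text
clock: 16.38
ee_pos: [475.6, 430.4, 64.1]
tcp_rot: [-0.001, -0.044, 0.999, -0.0]
ft_force: [0.8, -0.8, 0.0]
opening: 12.5
finger_force: 35.5
```

```bash
python3 -m creep '[[[0,0,0,0,1,-3,0],[0,0,0,0,0,-2,0],[0,0,0,0,0,0,0]]]'
python3 -m creep '[[[0,0,0,0,0,0,0.25],[0,0,0,0,0,0,0.35],[0,0,0,0,0,0,0.4],[0,0,0,0,0,50,0.4],[0,0,0,10,-40,50,0.4]]]'
python3 -m creep '[[[0,0,0,12,-55,20,0.4],[0,0,0,12,-55,20,0.4],[0,0,0,12,-55,20,0.4],[0,0,0,12,-45,20,0.4],[0,0,0,0,0,0,0.4]]]'
python3 - <<'E'
from h import *
p,R,s=pose();print(p,R.round(3))
k=K("wrist");im=env.camera("wrist");cv2.imwrite("pics/w7.png",im)
hsv=cv2.cvtColor(im,cv2.COLOR_BGR2HSV)
m=cv2.inRange(hsv,(100,120,80),(125,255,255))
n,l,st,c=cv2.connectedComponentsWithStats(m)
for i in range(1,n):
  if st[i,4]>150:
    ys,xs=np.where(l==i);print(st[i],c[i].round(),cv2.minAreaRect(np.c_[xs,ys].astype(np.float32)));
    print([at("wrist",q,106,k).round(1)[:2].tolist() for q in cv2.boxPoints(cv2.minAreaRect(np.c_[xs,ys].astype(np.float32)))])
print([(np.round(x["location"]).tolist(),round(x["score"],2),np.round(at("wrist",x["location"],6,k)).tolist()) for x in env.tip_of("cassette_0","wrist")[:3]])
E
```

```text
clock: 16.75
ee_pos: [476.1, 431.8, 60.2]
tcp_rot: [0.0, -0.045, 0.999, 0.0]
ft_force: [-0.1, -0.3, -0.2]
opening: 12.6
finger_force: 35.5
clock: 17.38
ee_pos: [485.0, 394.0, 159.0]
tcp_rot: [-0.0, -0.047, 0.999, 0.0]
ft_force: [2.5, 1.8, 2.1]
opening: 34.1
finger_force: 0.0
clock: 18.0
ee_pos: [535.4, 180.6, 240.4]
tcp_rot: [0.002, -0.043, 0.999, 0.0]
ft_force: [-1.2, -0.1, 0.9]
opening: 34.2
finger_force: 0.0
[535.42609428 180.61779625 240.41221062] [[-0.996 -0.086  0.004]
 [-0.086  0.996  0.   ]
 [-0.004 -0.    -1.   ]]
[178 187  10  42 357] [182. 207.] ((182.48219299316406, 207.48338317871094), (41.251346588134766, 8.443258285522461), 88.02507019042969)
[[532.7, 86.4], [531.8, 94.4], [573.1, 95.4], [574.2, 87.1]]
[223 190   9  41 364] [227. 210.] ((227.0, 210.0), (40.0, 8.0), 90.0)
[[532.0, 129.1], [531.4, 136.6], [571.5, 138.1], [572.2, 130.3]]
[([236.0, 185.0], 0.84, [551.0, 129.0, 6.0]), ([206.0, 186.0], 0.65, [556.0, 90.0, 6.0])]
```

View pics/w7.png

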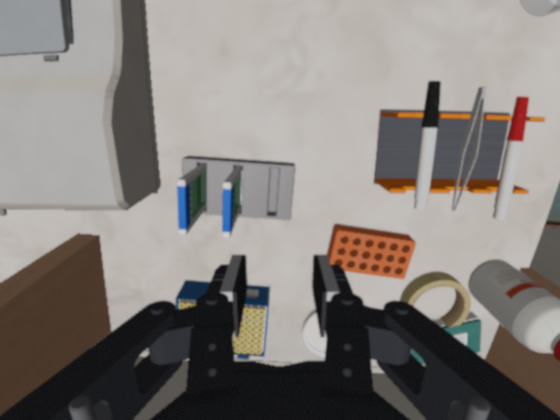

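Tools are all in their own notches. Cassette tops (blue) at (182,207) and (227,210) ≈ world (552,91) and (552,133.5).

```bash
python3 -m creep '[[[0,0,-0.06,8,-24,-45,0.36],[0,0,0,8,-23,-35,0.36],[0,0,0,0,0,0,0.36]]]'
cat > cas.py <<'E'
from h import *
p,R,s=pose();print(p,"tool y dir",np.degrees(np.arctan2(R[1,1],R[0,1])),s["clock"])
k=K("wrist");im=env.camera("wrist")
hsv=cv2.cvtColor(im,cv2.COLOR_BGR2HSV)
m=cv2.inRange(hsv,(100,120,80),(125,255,255))
n,l,st,c=cv2.connectedComponentsWithStats(m)
for i in range(1,n):
  if st[i,4]>150:
    ys,xs=np.where(l==i);b=cv2.boxPoints(cv2.minAreaRect(np.c_[xs,ys].astype(np.float32)))
    print(st[i],[at("wrist",q,106,k).round(1)[:2].tolist() for q in b])
print(proj("wrist",[[p[0],p[1],106]],k))
E
python3 cas.py
```

```text
clock: 18.48
ee_pos: [546.8, 136.2, 153.8]
tcp_rot: [-0.004, -0.015, 1.0, -0.0]
ft_force: [-0.1, 0.6, 0.3]
opening: 30.7
finger_force: 0.0
[546.8042475  136.24861743 153.8242249 ] tool y dir 91.71807614972668 18.475
[202 211  15  58 668] [[532.4, 86.0], [531.6, 93.9], [573.4, 94.9], [574.3, 86.5]]
[266 212  12  58 602] [[531.3, 128.6], [531.1, 135.8], [572.9, 137.0], [573.1, 129.3]]
[[276.97966314 234.26572533]]
```

```bash
python3 -m creep '[[[0,0,0,5,-3.5,0,0.36],[0,0,0,0,0,-40,0.36],[0,0,0,0,0,-32,0.36],[0,0,0,0,0,0,0.36]]]'
```

```text
clock: 19.02
ee_pos: [553.5, 133.3, 85.0]
tcp_rot: [-0.002, -0.016, 1.0, 0.0]
ft_force: [0.3, -0.1, 0.3]
opening: 30.8
finger_force: 0.0
```

```bash
python3 -m creep '[[[0,0,0,-1,0,-8,0.36],[0,0,0,0,0,0,0],[0,0,0,0,0,0,0],[0,0,0,0,0,0,0],[0,0,0,0,0,0,0]]]' 50
python3 -m creep '[[[0,0,0,0,0,30,0],[0,0,0,0,0,50,0],[0,0,0,0,0,50,0],[0,0,0,0,0,50,0],[0,0,0,0,0,0,0]]]'
```

```text
clock: 19.65
ee_pos: [554.5, 132.5, 79.4]
tcp_rot: [0.001, -0.015, 1.0, -0.0]
ft_force: [-0.7, -1.1, 7.1]
opening: 6.6
finger_force: 51.3
clock: 20.27
ee_pos: [556.1, 132.9, 263.4]
tcp_rot: [0.005, -0.015, 1.0, 0.0]
ft_force: [0.3, -1.3, -1.1]
opening: 7.1
finger_force: 50.5
```

```bash
python3 -m creep '[[[0,0,0,-20,-50,14,0],[0,0,0,-20,-50,14,0],[0,0,0,-20,-50,14,0],[0,0,0,-20,-50,14,0],[0,0,0,-20,-50,14,0]]]'
python3 -m creep '[[[0,0,0,-20,-50,0,0],[0,0,0,-20,-50,0,0],[0,0,0,-10,-50,0,0],[0,0,0,0,-40,0,0],[0,0,0,0,0,0,0]]]'
cat > st.py <<'E'
from h import *
import sys
p,R,s=pose();print(p,R.round(3).tolist(),s["clock"],s["q"].round(2))
k=K("wrist");np.save("k.npy",np.array([x.ravel() for x in k],dtype=object),allow_pickle=True)
im=env.camera("wrist");cv2.imwrite(sys.argv[1],im)
for n,z in(("stand_corner",58),("drain_stand",0),("timer",0),("bottle_50",0)): print(n,[(np.round(x["location"]).tolist(),round(x["score"],2),np.round(at("wrist",x["location"],z,k)).tolist()) for x in env.tip_of(n,"wrist")[:2]])
E
python3 st.py pics/w8.png
```

```text
clock: 20.9
ee_pos: [452.3, -118.4, 326.7]
tcp_rot: [-0.001, -0.015, 1.0, 0.001]
ft_force: [-0.0, -0.8, -1.0]
opening: 7.0
finger_force: 50.4
clock: 21.52
ee_pos: [402.7, -308.9, 325.8]
tcp_rot: [-0.001, -0.013, 1.0, 0.001]
ft_force: [0.2, 0.4, -1.4]
opening: 7.0
finger_force: 50.5
[ 402.69623496 -308.88698073  325.83295981] [[-1.0, -0.027, -0.002], [-0.027, 1.0, 0.003], [0.002, 0.003, -1.0]] 21.525 [-0.88 -0.16  1.8   0.    1.5  -2.48]
stand_corner []
drain_stand [([266.0, 215.0], 0.65, [483.0, -325.0, 0.0])]
timer [([289.0, 107.0], 0.55, [316.0, -294.0, 0.0])]
bottle_50 []
```

View pics/w8.png

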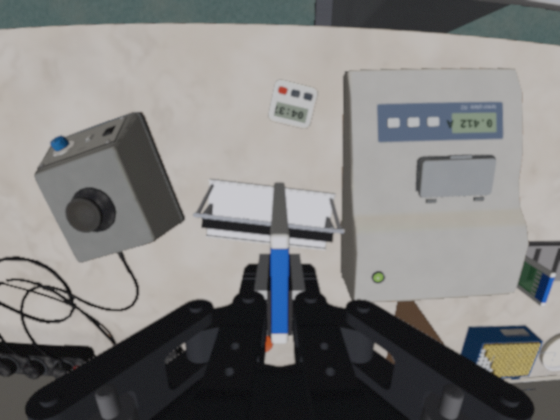

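Run:
```python
import cv2
im=cv2.imread("pics/w8.png")[165:260,180:360]
im2=cv2.imread("pics/top0.png")[180:300,365:475]
a=cv2.resize(im,(780,412),interpolation=cv2.INTER_CUBIC)
cv2.imwrite("pics/c8.png",a)
cv2.imwrite("pics/c8b.png",cv2.resize(im2,(550,600),interpolation=cv2.INTER_CUBIC))
```

```text
(no output)
```

View pics/c8.png

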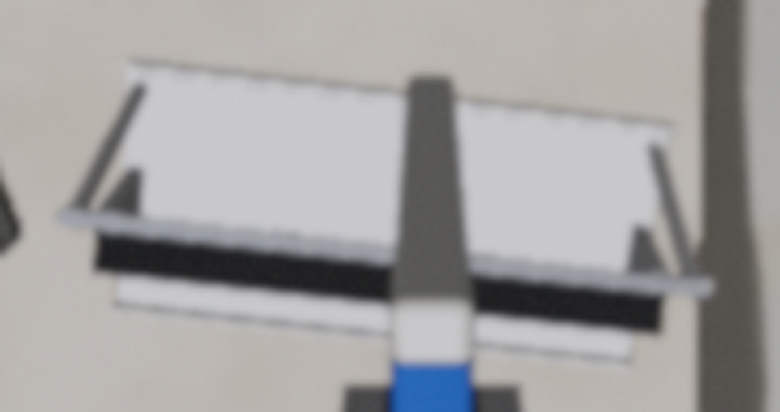

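Stand: top bar of the backrest from (194,214) to (344,231), black ledge just beyond it (larger world x). So its front faces away from the robot, and the backrest leans toward −x world.

Run:
```python
from h import *
k=K("wrist")
F=lambda p:(180+p[0]/4.333,165+p[1]/4.333)
A=lambda p,z:at("wrist",F(p),z,k)[:2]
def rep(n,a,b,z):
    a,b=A(a,z),A(b,z);d=b-a;print(n,a.round(1),b.round(1),"mid",((a+b)/2).round(1),"len",np.hypot(*d).round(1),"ang",np.degrees(np.arctan2(d[1],d[0])).round(2))
rep("bar top",(60,213),(712,288),112)
for z in(0,6): rep("base near",(130,60),(672,123),z); rep("base far",(115,303),(632,359),z)
for z in(53,58): rep("ledge far",(97,270),(660,331),z+5)
```

```text
bar top [ 449.7 -409. ] [ 466.8 -220.2] mid [ 458.2 -314.6] len 189.6 ang 84.82
base near [ 429.  -412.1] [ 446.4 -214.1] mid [ 437.7 -313.1] len 198.8 ang 84.99
base far [ 524.2 -421.4] [ 541.4 -221.3] mid [ 532.8 -321.4] len 200.8 ang 85.1
base near [ 427.7 -410.8] [ 444.8 -215.3] mid [ 436.3 -313.1] len 196.2 ang 84.99
base far [ 521.7 -420. ] [ 538.6 -222.4] mid [ 530.1 -321.2] len 198.3 ang 85.1
ledge far [ 488.  -412.9] [ 504.1 -223.3] mid [ 496.1 -318.1] len 190.4 ang 85.15
ledge far [ 486.1 -411.7] [ 502.  -224.3] mid [ 494. -318.] len 188.0 ang 85.15
```

```bash
cat > goal.py <<'E'
# usage: goal.py y along_u along_n grip_len : move needed to bring the held cassette to that offset from its seat
from h import *
import sys
from scipy.spatial.transform import Rotation as Ro
y,au,an,L=map(float,sys.argv[1:5])
th=np.radians(float(sys.argv[5]) if len(sys.argv)>5 else 20);a=np.radians(85.0)
Y=-np.array([np.cos(a),np.sin(a),0]);Z=np.array([0,0,1.]);X=np.cross(Y,Z)
C=np.array([484.4,-317.2,58])+5*X
u=X*np.sin(th)+Z*np.cos(th);n=-X*np.cos(th)+Z*np.sin(th)
T=C+y*Y+(4+an)*n+(L+au)*u
Rt=np.c_[np.cross(n,-u),n,-u]
p,R,s=pose()
d=Ro.from_matrix(Rt@R.T).as_rotvec()
print("at",p.round(1),"target",T.round(1),"shift",(T-p).round(1),"turn",d.round(3),np.degrees(np.linalg.norm(d)).round(1),"u",u.round(3),"n",n.round(3))
E
python3 goal.py 38 70 10 73.4
```

```text
at [ 403.8 -306.3  327.6] target [ 440.4 -351.5  197.5] shift [  36.6  -45.2 -130.1] turn [ 0.27  -0.286 -1.671] 98.3 u [-0.341  0.03   0.94 ] n [ 0.936 -0.082  0.342]
```

```bash
python3 -m creep '[[[0.027,-0.0286,-0.1671,3.7,-4.5,0,0],[0.027,-0.0286,-0.1671,3.7,-4.5,0,0],[0.027,-0.0286,-0.1671,3.7,-4.5,0,0],[0.027,-0.0286,-0.1671,3.7,-4.5,0,0],[0.027,-0.0286,-0.1671,3.7,-4.5,0,0]]]'
python3 -m creep '[[[0.027,-0.0286,-0.1671,3.7,-4.5,-20,0],[0.027,-0.0286,-0.1671,3.7,-4.5,-20,0],[0.027,-0.0286,-0.1671,3.7,-4.5,-20,0],[0.027,-0.0286,-0.1671,3.7,-4.5,-20,0],[0.027,-0.0286,-0.1671,3.7,-4.5,-20,0]]]'
python3 -m creep '[[[0,0,0,0,0,0,0]]]'
python3 goal.py 38 70 10 73.4; python3 st.py pics/w9.png; ls pics
```

```text
clock: 22.4
ee_pos: [422.6, -329.0, 328.1]
tcp_rot: [0.071, 0.393, 0.915, 0.065]
ft_force: [0.2, 0.1, -0.6]
opening: 7.1
finger_force: 50.5
clock: 23.02
ee_pos: [441.1, -351.5, 227.5]
tcp_rot: [0.128, 0.728, 0.663, 0.117]
ft_force: [0.5, -0.6, -1.0]
opening: 7.0
finger_force: 50.5
clock: 23.15
ee_pos: [440.1, -350.3, 226.1]
tcp_rot: [0.126, 0.726, 0.666, 0.117]
ft_force: [-0.1, 0.5, -0.1]
opening: 7.3
finger_force: 50.4
at [ 440.1 -350.3  226.1] target [ 440.4 -351.5  197.5] shift [  0.2  -1.2 -28.5] turn [-0.003 -0.003 -0.002] 0.3 u [-0.341  0.03   0.94 ] n [ 0.936 -0.082  0.342]
[ 440.14813943 -350.28205709  226.06561031] [[0.085, 0.937, 0.338], [0.996, -0.081, -0.026], [0.003, 0.339, -0.941]] 23.15 [-1.   -0.11  1.97  0.31  1.09 -1.03]
stand_corner [([258.0, 162.0], 0.6, [481.0, -322.0, 58.0])]
drain_stand [([246.0, 154.0], 0.74, [483.0, -321.0, 0.0])]
timer [([84.0, 151.0], 0.9, [312.0, -295.0, 0.0])]
bottle_50 [([369.0, 144.0], 0.68, [657.0, -329.0, 0.0])]
c1.png
c8.png
c8b.png
scene0.png
top0.png
w1.png
w2.png
w3.png
w4.png
w5.png
w6.png
w7.png
w8.png
w9.png
```

View pics/w9.png

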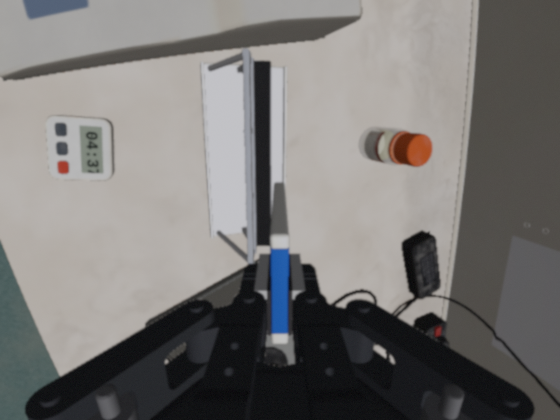

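Cassette held tilted parallel to the backrest; ledge (black) at columns 255–271, top bar at 248, timer (80,148) with red key at (63,168). Checking the stand model against the ledge edge numerically.

Run:
```python
from h import *
k=K("wrist");g=cv2.cvtColor(cv2.imread("pics/w9.png"),cv2.COLOR_BGR2GRAY)
a=np.radians(85.0);Y=-np.array([np.cos(a),np.sin(a),0]);Z=np.array([0,0,1.]);X=np.cross(Y,Z);C=np.array([484.4,-317.2,58])+5*X
for y in(-80,-40,0):
  f=C+y*Y-14.1*X+5.1*Z;b=C+y*Y+19.5*X+53.6*Z
  uf,ub=proj("wrist",[f,b],k);r=int(round(uf[1]));print(y,"front",uf.round(1),g[r,240:286].tolist(),"bar",ub.round(1))
```

```text
-80 front [267.6  69.4] [74, 75, 88, 118, 139, 146, 149, 150, 145, 129, 129, 139, 136, 108, 68, 39, 33, 31, 31, 30, 30, 31, 29, 30, 33, 30, 30, 32, 38, 63, 115, 161, 184, 191, 191, 192, 192, 191, 191, 191, 191, 188, 177, 160, 158, 174] bar [245.8  59.8]
-40 front [267.9 112.6] [194, 194, 192, 182, 161, 150, 149, 152, 152, 144, 129, 133, 144, 138, 101, 58, 34, 29, 30, 29, 31, 31, 31, 29, 31, 28, 28, 31, 37, 67, 121, 165, 186, 193, 194, 193, 194, 194, 194, 194, 193, 188, 171, 147, 157, 179] bar [247.1 112.8]
0 front [268.3 153.1] [194, 194, 193, 190, 179, 159, 151, 152, 155, 153, 145, 136, 141, 142, 123, 84, 43, 31, 31, 29, 31, 31, 30, 29, 32, 31, 29, 31, 38, 71, 123, 166, 187, 193, 193, 193, 194, 194, 194, 193, 193, 187, 171, 156, 166, 177] bar [248.4 161.8]
```

```bash
sed -i 's/484.4,-317.2/486.0,-317.3/' goal.py; python3 goal.py 38 15 3 73.4
```

```text
at [ 441.2 -352.8  229.6] target [ 454.1 -352.7  143.5] shift [ 13.    0.1 -86.1] turn [ 0.002  0.001 -0.   ] 0.1 u [-0.341  0.03   0.94 ] n [ 0.936 -0.082  0.342]
```

```bash
python3 -m creep '[[[0,0,0,4,0,-30,0],[0,0,0,4,0,-30,0],[0,0,0,5,0,-26,0],[0,0,0,0,0,0,0]]]'; python3 goal.py 38 3 1 73.4
```

```text
clock: 23.9
ee_pos: [453.1, -351.4, 140.5]
tcp_rot: [0.126, 0.727, 0.665, 0.117]
ft_force: [0.0, 0.2, -0.2]
opening: 7.2
finger_force: 50.4
at [ 453.1 -351.4  140.5] target [ 456.4 -352.9  131.5] shift [ 3.2 -1.5 -9. ] turn [-0.003 -0.003  0.   ] 0.2 u [-0.341  0.03   0.94 ] n [ 0.936 -0.082  0.342]
```

```bash
python3 -m creep '[[[0,0,0,3.2,-1.5,-8,0],[0,0,0,0,0,0,0]]]'; python3 goal.py 38 0 0.5 73.4
```

```text
clock: 24.15
ee_pos: [457.2, -354.4, 134.9]
tcp_rot: [0.128, 0.726, 0.665, 0.117]
ft_force: [0.2, -0.1, -0.4]
opening: 6.9
finger_force: 50.4
at [ 457.2 -354.4  134.9] target [ 456.9 -352.9  128.5] shift [-0.3  1.5 -6.3] turn [0.001 0.    0.001] 0.1 u [-0.341  0.03   0.94 ] n [ 0.936 -0.082  0.342]
```

```bash
python3 -m creep '[[[0,0,0,-0.3,1,-4,0],[0,0,0,0,0,0,0]]]';python3 -m creep '[[[0,0,0,0,0,-1.5,0],[0,0,0,0,0,0,0]]]'; python3 goal.py 38 0 0.5 73.4
```

```text
clock: 24.4
ee_pos: [456.4, -352.8, 130.0]
tcp_rot: [0.128, 0.727, 0.665, 0.117]
ft_force: [-0.6, 0.9, -0.8]
opening: 7.1
finger_force: 50.4
clock: 24.65
ee_pos: [456.7, -353.2, 129.5]
tcp_rot: [0.128, 0.727, 0.665, 0.117]
ft_force: [-2.6, 2.5, 5.2]
opening: 7.2
finger_force: 51.4
at [ 456.7 -353.2  129.5] target [ 456.9 -352.9  128.5] shift [ 0.2  0.3 -1. ] turn [0.    0.    0.001] 0.1 u [-0.341  0.03   0.94 ] n [ 0.936 -0.082  0.342]
```

Contact felt (5 N). Release and retract along the cassette.

```bash
python3 -m creep '[[[0,0,0,0,0,0,0.15],[0,0,0,0,0,0,0.3],[0,0,0,0,0,0,0.36],[0,0,0,-8,1,22,0.36],[0,0,0,-17,1,45,0.36]]]'
python3 -m creep '[[[0,0,0,-17,1,47,0.36],[0,0,0,0,0,40,0.36],[0,0,0,0,0,0,0.36]]]'
python3 - <<'E'
from h import *
p,R,s=pose();print(p);k=K("wrist");im=env.camera("wrist");cv2.imwrite("pics/w10.png",im)
a=np.radians(85.0);Y=-np.array([np.cos(a),np.sin(a),0]);Z=np.array([0,0,1.]);X=np.cross(Y,Z);C=np.array([486,-317.3,58])+5*X
th=np.radians(20);u=X*np.sin(th)+Z*np.cos(th);n=-X*np.cos(th)+Z*np.sin(th)
m=cv2.inRange(cv2.cvtColor(im,cv2.COLOR_BGR2HSV),(100,120,80),(125,255,255))
N,l,st,c=cv2.connectedComponentsWithStats(m)
for i in range(1,N):
  if st[i,4]>100: print(st[i],c[i].round(1))
print("expected top corners",proj("wrist",[C+(38+w-2.5)*Y+t*n+100*u for w in(-21,21) for t in(0,8)],k).round(1).tolist())
print(env.look_for("cassette_0","wrist"))
E
```

```text
clock: 25.28
ee_pos: [430.6, -349.5, 193.9]
tcp_rot: [0.125, 0.727, 0.665, 0.118]
ft_force: [0.7, -0.5, 0.4]
opening: 30.6
finger_force: 0.0
clock: 25.65
ee_pos: [415.4, -351.6, 287.2]
tcp_rot: [0.132, 0.726, 0.665, 0.116]
ft_force: [0.5, -0.2, -0.8]
opening: 31.0
finger_force: 0.0
[ 415.40270299 -351.63743505  287.15097883]
[253 171  10  43 370] [257.6 192.4]
expected top corners [[256.8, 172.0], [265.5, 172.0], [257.7, 215.1], [266.0, 215.1]]
[{'extent': [251.7, 151.5, 269.3, 220.6], 'score': 0.83}]
```

Cassette 1 is seated within 2–3 px of the expected place. Now the second.

Run:
```python
from h import *
from scipy.spatial.transform import Rotation as Ro
p,R,s=pose();a=np.radians(91.5)
y=np.array([np.cos(a),np.sin(a),0]);z=np.array([0,0,-1.]);Rt=np.c_[np.cross(y,z),y,z]
d=Ro.from_matrix(Rt@R.T).as_rotvec();print((np.array([548,91,170])-p).round(1),d.round(4),(d/10).round(4))
```

```text
[ 133.6  440.8 -112.3] [-0.2692  0.2863  1.667 ] [-0.0269  0.0286  0.1667]
```

```bash
python3 -m creep '[[[-0.0269,0.0286,0.1667,0,44,20,0.36],[-0.0269,0.0286,0.1667,0,44,0,0.36],[-0.0269,0.0286,0.1667,13,44,0,0.36],[-0.0269,0.0286,0.1667,15,44,0,0.36],[-0.0269,0.0286,0.1667,15,44,0,0.36]]]'
python3 -m creep '[[[-0.0269,0.0286,0.1667,18,44,0,0.36],[-0.0269,0.0286,0.1667,18,44,0,0.36],[-0.0269,0.0286,0.1667,18,44,0,0.36],[-0.0269,0.0286,0.1667,18,44,-30,0.36],[-0.0269,0.0286,0.1667,18,44,-50,0.36]]]'
python3 -m creep '[[[0,0,0,0,0,-52,0.36],[0,0,0,0,0,0,0.36]]]'
python3 cas.py
```

```text
clock: 26.38
ee_pos: [457.2, -128.1, 300.5]
tcp_rot: [0.068, 0.39, 0.916, 0.064]
ft_force: [0.8, -0.5, -0.0]
opening: 30.5
finger_force: 0.0
clock: 27.0
ee_pos: [546.5, 87.8, 225.9]
tcp_rot: [0.0, -0.016, 1.0, -0.0]
ft_force: [0.2, 0.1, 0.1]
opening: 30.9
finger_force: 0.0
clock: 27.25
ee_pos: [541.4, 86.8, 168.7]
tcp_rot: [-0.007, -0.014, 1.0, 0.001]
ft_force: [0.5, 0.0, -0.4]
opening: 30.7
finger_force: 0.0
[541.37881891  86.76712049 168.69749024] tool y dir 91.56201419637576 27.25
[275 215  12  53 513] [[573.4, 85.1], [532.1, 85.6], [532.2, 93.0], [573.5, 92.9]]
[[276.99609832 226.9668742 ]]
```

```bash
python3 -m creep '[[[0,0,0,6,2,0,0.36],[0,0,0,0,0,-45,0.36],[0,0,0,0,0,-35,0.36],[0,0,0,0,0,0,0.36]]]'
```

```text
clock: 27.8
ee_pos: [551.4, 87.5, 94.9]
tcp_rot: [-0.001, -0.013, 1.0, 0.0]
ft_force: [-0.4, -0.0, 0.6]
opening: 30.7
finger_force: 0.0
```

```bash
python3 -m creep '[[[0,0,0,0,1.5,-16,0.36],[0,0,0,0,0,0,0],[0,0,0,0,0,0,0],[0,0,0,0,0,0,0],[0,0,0,0,0,0,0]]]' 50
python3 -m creep '[[[0,0,0,0,0,30,0],[0,0,0,0,0,50,0],[0,0,0,0,0,50,0],[0,0,0,0,0,50,0],[0,0,0,0,0,50,0]]]'
```

```text
clock: 28.42
ee_pos: [552.5, 89.4, 80.1]
tcp_rot: [0.001, -0.013, 1.0, 0.0]
ft_force: [0.5, -0.9, 2.6]
opening: 7.0
finger_force: 51.8
clock: 29.05
ee_pos: [551.4, 89.6, 310.7]
tcp_rot: [-0.0, -0.013, 1.0, 0.0]
ft_force: [1.2, 0.2, -0.2]
opening: 6.9
finger_force: 51.5
```

```bash
python3 -m creep '[[[0,0,0,-12,-50,0,0],[0,0,0,-12,-50,0,0],[0,0,0,-12,-50,0,0],[0,0,0,-12,-50,0,0],[0,0,0,-12,-50,0,0]]]';  python3 goal.py -38 80 15 75
```

```text
clock: 29.68
ee_pos: [491.1, -161.8, 309.1]
tcp_rot: [0.0, -0.013, 1.0, 0.0]
ft_force: [0.6, 0.5, -1.2]
opening: 7.0
finger_force: 51.5
at [ 491.1 -161.8  309.1] target [ 449.3 -275.9  210.2] shift [ -41.8 -114.1  -99. ] turn [ 0.269 -0.286 -1.665] 98.0 u [-0.341  0.03   0.94 ] n [ 0.936 -0.082  0.342]
```

```bash
python3 -m creep '[[[0.0269,-0.0286,-0.1665,-4,-11,0,0],[0.0269,-0.0286,-0.1665,-4,-11,0,0],[0.0269,-0.0286,-0.1665,-4,-12,0,0],[0.0269,-0.0286,-0.1665,-4,-12,0,0],[0.0269,-0.0286,-0.1665,-4,-12,0,0]]]'
python3 -m creep '[[[0.0269,-0.0286,-0.1665,-4,-11,0,0],[0.0269,-0.0286,-0.1665,-4,-11,0,0],[0.0269,-0.0286,-0.1665,-4,-11,-30,0],[0.0269,-0.0286,-0.1665,-5,-11,-30,0],[0.0269,-0.0286,-0.1665,-5,-12,-38,0]]]'
python3 -m creep '[[[0,0,0,0,0,0,0]]]'
python3 goal.py -38 15 3 75
```

```text
clock: 30.3
ee_pos: [471.5, -218.8, 309.0]
tcp_rot: [0.07, 0.394, 0.914, 0.065]
ft_force: [0.6, 0.4, -1.7]
opening: 7.4
finger_force: 51.5
clock: 30.92
ee_pos: [449.7, -275.0, 210.9]
tcp_rot: [0.129, 0.728, 0.663, 0.117]
ft_force: [1.3, 0.2, -0.7]
opening: 7.2
finger_force: 51.5
clock: 31.05
ee_pos: [447.8, -272.8, 207.5]
tcp_rot: [0.124, 0.726, 0.666, 0.117]
ft_force: [-0.1, 0.1, -0.0]
opening: 6.8
finger_force: 51.5
at [ 447.8 -272.8  207.5] target [ 460.2 -276.9  145. ] shift [ 12.4  -4.1 -62.6] turn [-0.006 -0.006 -0.001] 0.5 u [-0.341  0.03   0.94 ] n [ 0.936 -0.082  0.342]
```

```bash
python3 -m creep '[[[0,0,0,6,-2,-30,0],[0,0,0,5,-2,-30,0],[0,0,0,0,0,0,0],[0,0,0,0,0,0,0]]]'; python3 goal.py -38 3 1 75
```

```text
clock: 31.55
ee_pos: [461.9, -279.3, 153.6]
tcp_rot: [0.129, 0.725, 0.666, 0.117]
ft_force: [-0.4, -0.2, -0.7]
opening: 6.9
finger_force: 51.4
at [ 461.9 -279.3  153.6] target [ 462.4 -277.1  133. ] shift [  0.6   2.2 -20.6] turn [ 0.003  0.002 -0.002] 0.2 u [-0.341  0.03   0.94 ] n [ 0.936 -0.082  0.342]
```

```bash
python3 -m creep '[[[0,0,0,0.6,2,-17,0],[0,0,0,0,0,0,0],[0,0,0,0,0,0,0]]]'; python3 goal.py -38 0 0.5 75
```

```text
clock: 31.92
ee_pos: [461.4, -276.5, 134.3]
tcp_rot: [0.128, 0.726, 0.666, 0.117]
ft_force: [-0.1, -0.1, -1.7]
opening: 7.1
finger_force: 51.5
at [ 461.4 -276.5  134.3] target [ 463.  -277.1  130. ] shift [ 1.6 -0.6 -4.3] turn [ 0. -0. -0.] 0.0 u [-0.341  0.03   0.94 ] n [ 0.936 -0.082  0.342]
```

```bash
python3 -m creep '[[[0,0,0,1.5,-0.5,-2.5,0],[0,0,0,0,0,0,0]]]';python3 -m creep '[[[0,0,0,0,0,-1.5,0],[0,0,0,0,0,0,0]]]'; python3 goal.py -38 0 0.5 75
```

```text
clock: 32.17
ee_pos: [463.0, -277.1, 131.8]
tcp_rot: [0.128, 0.726, 0.665, 0.117]
ft_force: [1.2, -0.3, -0.5]
opening: 7.0
finger_force: 51.5
clock: 32.42
ee_pos: [462.9, -277.0, 130.1]
tcp_rot: [0.128, 0.726, 0.665, 0.117]
ft_force: [-0.7, -0.2, -1.8]
opening: 7.3
finger_force: 51.5
at [ 462.9 -277.   130.1] target [ 463.  -277.1  130. ] shift [ 0.1 -0.1 -0.1] turn [-0.    -0.001 -0.   ] 0.0 u [-0.341  0.03   0.94 ] n [ 0.936 -0.082  0.342]
```

```bash
python3 -m creep '[[[0,0,0,0.3,0,-1,0],[0,0,0,0,0,0,0]]]'
```

```text
clock: 32.67
ee_pos: [463.3, -277.1, 130.1]
tcp_rot: [0.128, 0.726, 0.666, 0.117]
ft_force: [-3.8, 2.5, 6.2]
opening: 6.9
finger_force: 52.7
```

```bash
python3 -m creep '[[[0,0,0,0,0,0,0.15],[0,0,0,0,0,0,0.3],[0,0,0,0,0,0,0.36],[0,0,0,-8,1,22,0.36],[0,0,0,-17,1,45,0.36]]]'
python3 -m creep '[[[0,0,0,-17,1,47,0.36],[0,0,0,0,-30,40,0.36],[0,0,0,0,0,0,0.36]]]'
python3 - <<'E'
from h import *
p,R,s=pose();print(p);k=K("wrist");im=env.camera("wrist");cv2.imwrite("pics/w11.png",im)
a=np.radians(85.0);Y=-np.array([np.cos(a),np.sin(a),0]);Z=np.array([0,0,1.]);X=np.cross(Y,Z);C=np.array([486,-317.3,58])+5*X
th=np.radians(20);u=X*np.sin(th)+Z*np.cos(th);n=-X*np.cos(th)+Z*np.sin(th)
m=cv2.inRange(cv2.cvtColor(im,cv2.COLOR_BGR2HSV),(100,120,80),(125,255,255))
N,l,st,c=cv2.connectedComponentsWithStats(m)
for i in range(1,N):
  if st[i,4]>100: print(st[i],c[i].round(1))
for y in(36,-38): print("expected top corners",proj("wrist",[C+(y+w)*Y+t*n+100*u for w in(-21,21) for t in(0,8)],k).round(1).tolist())
print(env.look_for("cassette_0","wrist"))
print("timer",[(np.round(x["location"]),x["score"],at("wrist",x["location"],0,k).round(1)) for x in env.tip_of("timer","wrist")])
print("timer",[x["extent"] for x in env.look_for("timer","wrist")])
hs=cv2.cvtColor(im,cv2.COLOR_BGR2HSV);m=cv2.inRange(hs,(0,150,80),(5,255,255))|cv2.inRange(hs,(174,150,80),(180,255,255))
N,l,st,c=cv2.connectedComponentsWithStats(m)
for i in range(1,N):
  if st[i,4]>15: print("red",st[i],c[i].round(1),at("wrist",c[i],21,k).round(1))
t=env.camera("top");cv2.imwrite("pics/t11.png",t)
for nn in("marker_red_mid","timer"): print(nn,[(np.round(x["location"]),round(x["score"],2),at("top",x["location"],58 if "red" in nn else 0).round(1)) for x in env.tip_of(nn,"top")])
E
```

```text
clock: 33.3
ee_pos: [437.2, -273.8, 194.8]
tcp_rot: [0.125, 0.726, 0.666, 0.117]
ft_force: [0.3, -0.7, 0.6]
opening: 30.9
finger_force: 0.0
clock: 33.67
ee_pos: [422.1, -306.9, 287.9]
tcp_rot: [0.132, 0.726, 0.665, 0.116]
ft_force: [-0.4, 0.4, -1.2]
opening: 30.9
finger_force: 0.0
[ 422.07250235 -306.90182373  287.87074123]
[250 140  10  46 409] [254.8 161.7]
[251 217  10  40 336] [255.6 236.4]
expected top corners [[254.8, 218.7], [263.1, 218.7], [255.8, 257.8], [263.7, 257.8]]
expected top corners [[252.9, 140.9], [261.8, 140.9], [254.0, 186.5], [262.5, 186.5]]
[{'extent': [250.0, 125.5, 268.2, 189.6], 'score': 0.71}, {'extent': [248.9, 184.2, 268.0, 262.1], 'score': 0.68}]
timer [(array([ 94., 156.]), 0.83, array([ 291.4, -265.8,    0. ]))]
timer [[63.8, 130.7, 125.0, 183.6], [251.0, 186.1, 270.9, 261.7]]
red [ 76 169   6   8  46] [ 78.5 172.5] [ 274.5 -279.5   21. ]
marker_red_mid [(array([128., 207.]), 0.64, array([488.6, 436.1,  58. ]))]
timer [(array([392., 287.]), 0.86, array([ 291.2, -266.4,    0. ]))]
```

Run:
```python
import cv2,numpy as np
a=cv2.resize(cv2.imread("pics/w11.png")[60:290,40:320],(400*1,329),interpolation=cv2.INTER_CUBIC)
b=cv2.resize(cv2.imread("pics/t11.png")[175:245,100:205],(400,267),interpolation=cv2.INTER_CUBIC)
cc=cv2.resize(cv2.imread("pics/t11.png")[180:310,360:470],(400,473),interpolation=cv2.INTER_CUBIC)
L=np.vstack([a,b]);R=np.vstack([cc,np.zeros((123,400,3),np.uint8)])
cv2.imwrite("pics/fin.png",np.hstack([L,R]))
```

```text
(no output)
```

View pics/fin.png

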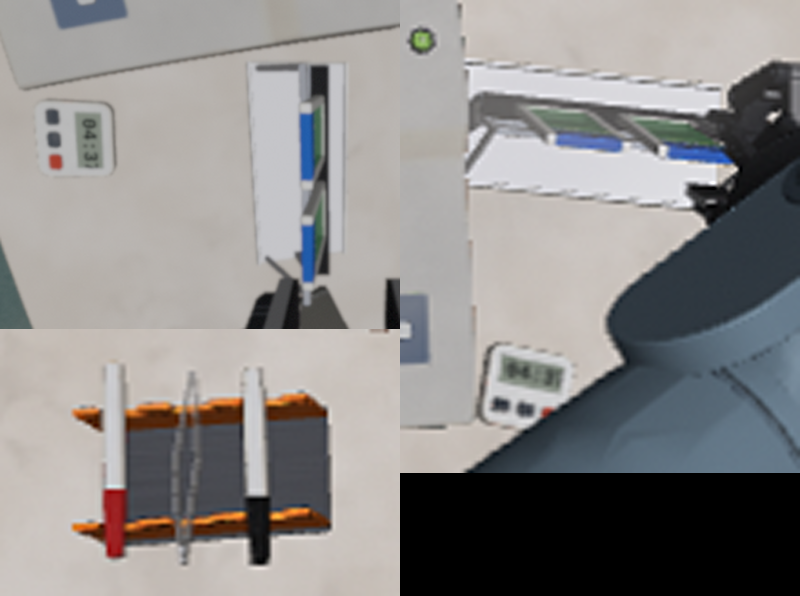

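Cassettes lean properly (tops at (255,162) and (256,236) in the wrist view) and all three tools sit in their notches. The timer has been knocked to about (291,−266), near the balance. Red key ≈ (274.5,−279.5). I'll check balance height by triangulating its green button.

Run:
```python
from h import *
from scipy.spatial.transform import Rotation as Ro
p,R,s=pose();M,d,r,t=K("wrist");Rc=cv2.Rodrigues(r)[0]
# camera in tool frame
Rm=Rc@R; tm=Rc@p+t.ravel()      # Xc=Rm Xt+tm
p8=np.array([402.7,-308.9,325.8]);R8=np.array([[-1,-.027,-.002],[-.027,1,.003],[.002,.003,-1]])
Rc8=Rm@R8.T;t8=tm-Rc8@p8
o1,v1=ray("wrist",(378,277),[M,d,cv2.Rodrigues(Rc8)[0],t8]);o2,v2=ray("top",(366,190.5))
A=np.c_[v1,-v2];x=np.linalg.lstsq(A,o2-o1,rcond=None)[0];print("button",o1+v1*x[0],o2+v2*x[1])
for nm,yd in(("keep",-5),):
  a=np.radians(yd);y=np.array([np.cos(a),np.sin(a),0]);z=np.array([0,0,-1.]);Rt=np.c_[np.cross(y,z),y,z]
  print(Ro.from_matrix(Rt@R.T).as_rotvec().round(3))
print(np.array([274.5,-279.5,110])-p)
```

```text
button [ 523.71810109 -175.55958008  118.15647575] [ 526.3070412  -177.01269767  119.06974817]
[ 0.028  0.346 -0.001]
[-146.50088579   23.66555813 -171.70500137]
```

```bash
python3 -m creep '[[[0.009,0.115,0,-48,8,0,0.2],[0.009,0.115,0,-48,8,0,0],[0.009,0.116,0,-50,8,0,0],[0,0,0,0,0,-60,0],[0,0,0,0,0,-60,0]]]'
python3 -m creep '[[[0,0,0,0,0,-40,0],[0,0,0,0,0,0,0],[0,0,0,0,0,0,0]]]' 60
cat > key.py <<'E'
from h import *
p,R,s=pose();print(p,R.round(3).tolist(),s["q"].round(2));k=K("wrist");im=env.camera("wrist");cv2.imwrite("pics/w12.png",im)
hs=cv2.cvtColor(im,cv2.COLOR_BGR2HSV);m=cv2.inRange(hs,(0,150,80),(5,255,255))|cv2.inRange(hs,(174,150,80),(180,255,255))
N,l,st,c=cv2.connectedComponentsWithStats(m)
for i in range(1,N):
  if st[i,4]>25: print("red",st[i],c[i].round(1),at("wrist",c[i],21,k).round(1))
print("timer",[(np.round(x["location"]),x["score"],at("wrist",x["location"],0,k).round(1)) for x in env.tip_of("timer","wrist")])
E
python3 key.py
```

```text
clock: 34.65
ee_pos: [275.3, -280.1, 162.2]
tcp_rot: [0.003, 0.737, 0.676, -0.001]
ft_force: [0.1, -0.3, -0.1]
opening: -0.1
finger_force: 0.0
clock: 35.02
ee_pos: [275.8, -280.9, 124.8]
tcp_rot: [0.003, 0.737, 0.676, -0.001]
ft_force: [0.4, -0.1, 0.7]
opening: -0.2
finger_force: 0.0
[ 275.82319498 -280.92881716  124.78373206] [[0.086, 0.996, 0.002], [0.996, -0.086, -0.005], [-0.005, 0.003, -1.0]] [-1.08 -0.27  2.28 -0.    1.13 -1.  ]
red [273 203   9  12  94] [276.8 208.6] [ 274.2 -279.6   21. ]
timer [(array([297., 187.]), 0.66, array([ 293.4, -267.8,    0. ]))]
```

```bash
python3 -m creep '[[[0,0,0,-1.5,1.3,-50,0],[0,0,0,0,0,-40,0],[0,0,0,0,0,0,0],[0,0,0,0,0,0,0]]]'; python3 key.py
```

```text
clock: 35.62
ee_pos: [274.7, -280.5, 35.4]
tcp_rot: [0.004, 0.737, 0.676, -0.001]
ft_force: [-0.5, -0.0, 0.4]
opening: 0.1
finger_force: 0.0
[ 274.70122407 -280.49845776   35.39317929] [[0.086, 0.996, 0.003], [0.996, -0.086, -0.007], [-0.007, 0.004, -1.0]] [-1.09 -0.08  2.31 -0.    0.9  -1.  ]
red [272 248  14   7  72] [278.3 251.1] [ 274.6 -275.9   21. ]
timer [(array([305., 221.]), 0.62, array([ 292.2, -267.1,    0. ]))]
```

```bash
python3 -m creep '[[[0,0,0,0,1,-12,0],[0,0,0,0,0,0,0]]]'; python3 -m creep '[[[0,0,0,0,0,-2,0],[0,0,0,0,0,0,0]]]'
```

```text
clock: 35.98
ee_pos: [273.7, -277.7, 21.1]
tcp_rot: [0.002, 0.737, 0.676, -0.001]
ft_force: [-0.3, -1.0, 0.2]
opening: 0.2
finger_force: 0.0
clock: 36.22
ee_pos: [273.8, -277.9, 20.0]
tcp_rot: [0.001, 0.737, 0.676, -0.001]
ft_force: [-2.0, 3.4, 9.7]
opening: 0.3
finger_force: 5.3
```

```bash
python3 -m creep '[[[0,0,0,0,0,-1,0],[0,0,0,0,0,0,0],[0,0,0,0,0,0,0]]]'
```

```text
clock: 36.6
ee_pos: [273.9, -277.9, 19.8]
tcp_rot: [0.001, 0.737, 0.676, -0.001]
ft_force: [-4.9, 7.6, 21.6]
opening: 0.2
finger_force: 11.0
```

```bash
python3 -m creep '[[[0,0,0,0,0,20,0],[0,0,0,0,0,50,0],[0,0,0,0,0,50,0],[0,0,0,0,0,30,0],[0,0,0,0,0,0,0]]]'
python3 -m creep '[[[0,0,0,-30,0,0,0],[0,0,0,0,0,0,0],[0,0,0,0,0,0,0]]]'
python3 - <<'E'
from h import *
k=K("wrist");im=env.camera("wrist")
print(pose()[2]["ft_force"],[(x["extent"],x["score"]) for x in env.look_for("cassette_0","wrist")])
im=env.camera("top")
for nn in("marker_red_mid","marker_black_mid","forceps_mid"): print(nn,[(np.round(x["location"]),round(x["score"],2),at("top",x["location"],58).round(1)) for x in env.tip_of(nn,"top")])
env.camera("scene");print([(x["extent"],x["score"]) for x in env.look_for("cassette_0","scene")])
print(env.finish_job())
E
```

```text
clock: 37.22
ee_pos: [274.5, -279.2, 170.7]
tcp_rot: [0.004, 0.737, 0.676, -0.001]
ft_force: [-0.9, -0.2, -0.1]
opening: -0.2
finger_force: 0.0
clock: 37.6
ee_pos: [243.7, -277.2, 167.2]
tcp_rot: [0.001, 0.737, 0.676, -0.0]
ft_force: [0.4, 0.2, -0.4]
opening: -0.1
finger_force: 0.0
[ 0.22018073 -0.2648012  -0.2107709 ] [([527.2, 236.4, 560.0, 353.9], 0.87), ([549.5, 182.1, 560.0, 226.9], 0.64)]
marker_red_mid [(array([128., 207.]), 0.5, array([488. , 437.6,  58. ])), (array([168., 212.]), 0.5, array([476.2, 329.9,  58. ]))]
marker_black_mid [(array([170., 214.]), 0.75, array([469.8, 325.3,  58. ])), (array([430., 216.]), 0.55, array([ 474.2, -355.4,   58. ]))]
forceps_mid [(array([149., 212.]), 0.62, array([474.9, 379.1,  58. ]))]
[([371.9, 286.8, 396.3, 320.6], 0.73), ([349.4, 258.6, 370.9, 289.4], 0.55)]
the job is handed in; nothing more can be done
None
```

The job is handed in at about 38 s on the robot clock; the hand-in returned no verdict. Both cassettes that were there lean on the drain stand, all three tools lie in their own notches, and the timer's red key was pressed fully down; the timer had been knocked aside, so I found it again first.

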